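Move the queue of shoe heels to the finishing rack

ROBOT

A 6-joint arm with a two-finger parallel gripper is mounted at the origin on the work surface. World frame = base frame: x ahead of the robot, y to its left, z up, the work surface at z = 0. Lengths are in mm, angles in rad, forces in N, time in s.
With the tool pointing down it reaches from about 275 to 750 mm from the base axis. Payload 10.2 kg.
Tool frame: the origin (TCP) lies where the fingers leave the gripper's body, on its centre line; the fingertips stand 73 mm ahead of it and the grasp point (between the pads) lies 54 mm ahead of it (ctrl.tip_extent is the z of the fingertips in the tool frame, in mm); z points along the fingers, y is the line along which they close (so a half turn about z gives the same grasp; the last joint's range is limited). The gripper opens to 85 mm and grips with 20 to 120 N. Pads are 22 mm wide; open, the fingers measure 114 mm over their backs; the gripper's body (76 mm by 85 mm) begins 54 mm behind the grasp point. The pads swing forward as they close: fully open they stand 13 mm farther back than shut.
Start: joints at [1.093, 0.313, 1.498, -0, 1.331, -0.223], TCP at [132.34, 508.053, 303.894] pointing down, gripper open.
Joint ranges: [-2.94, 2.94], [-0.97, 2.17], [0.19, 2.56], [-1.23, 4.37], [0.02, 3.11], [-2.88, 2.88]. Speed limits (rad/s): [2.39, 2.39, 3.01, 3.14, 3.14, 3.14].

INTERFACE

Orientations are given as a unit quaternion [w, x, y, z].
In Python, from rig import readout, cams, order, ctrl gives the robot as it stands.
- The arm moves only by the tool run_rows, called after "Call:" as name(argument=value, ...) on one line, values as JSON. Schema: {"type":"object","properties":{"motion":{"type":"object","properties":{"deltas":{"type":"array","items":{"type":"array","items":{"type":"number"},"minItems":6,"maxItems":6},"minItems":1,"maxItems":8}},"additionalProperties":false,"required":["deltas"]},"jaw":{"type":"number"},"grip_n":{"type":"number"},"only":{"type":"string"},"quiet":{"type":"boolean"},"lines":{"type":"string"}},"required":["motion"],"additionalProperties":false}. motion is an object whose key "deltas" holds a list of rows, 1 to 8 of them, each of 6 numbers: dx, dy, dz in shares of 0.6 m (1.0 is 0.6 m), then a rotation vector rx, ry, rz in normalised numbers (1 is 180 degrees); each row is the pose to reach, as a shift and turn from the pose commanded when the call began, along the tool's axes at that moment; what a row does not reach only later rows make up. A row lasts 1/10 s, in which the tool goes at most 50 mm and 0.15 rad, less where a joint would pass 70% of its speed; a pose out of reach is approached as far as the arm can. jaw is the opening from 0.0 (shut) to 1.0 (fully open), set as the call begins (left out keeps the last). The fingers move at their own pace and stop on an object; grip_n is the grip in N (left out, the last holds). Time passes only in rows, so rows that do not move let the fingers close. The tool returns the time, the measured TCP pose, the force, the opening and the grip force at its end. only (a regular expression) keeps the lines of the reply that match it, lines (a string "A,B") keeps lines A to B, and quiet returns only ok. No shift or turn number may pass 1 either way. Input that does not fit is refused with a message, and nothing moves.
- readout.sense(): the state, without advancing time (a new reading comes with each control period).
- cams.capture(name): name is "side" or "top"; returns (picture, depth): 384x512x3 uint8, red, green, blue; 384x512 float32, mm along the optical axis (not along the pixel's ray), 0 where there is no reading.
- cams.calibration(name): a dict with "fx", "fy", "cx", "cy" (pixels), "distortion" ([k1, k2, p1, p2, k3] as OpenCV has them; the pictures are not rectified), "position" and "attitude" of the camera in the world. Camera axes: x right, y down, z forward; pixel columns grow to the right and rows downward; lengths in mm; the calibration is good to about 2 mm. A picture is of the moment at which its call begins. calibration takes no time and is no camera call.
- order.finish_job(): hands the job in; it is judged then, once.
Trained networks look in the newest picture that a camera, given by its name, has taken for a name from the list of things; names that differ only in an ending like _2 or _b are one class to them, and where a whole thing is asked for, a point or a joint stands for the part that bears it (a point fixed in the world has none). Each returns a list of dicts, best first, with "p" (0 to 1); they miss things now and then, are a little off and sometimes report something else, mostly with a low value. They report only what shows in the picture. A call takes as long as a camera call. They do not tell look-alikes from the thing itself.
- cams.trace(target, camera): "pixels" (384x512 bool, what is visible of it) and "bbox" ([left, top, right, bottom] in pixels, round what is visible of it).
- cams.spot_point(target, camera): "uv" ([column, row] in pixels: a listed point, or the origin of a listed thing).
The state is a dict: "time_s": time; "joints": joint angles; "dq": joint speeds; "tau": joint torques, N m; "eef_pos": TCP position; "ee_rot": TCP orientation; "force": force on the tool from outside, world axes, zero at the start; "wrist_torque": the same for the moment, N m; "grip_width": opening from 0.0 (shut) to 1.0 (fully open); "grip_force": force on a finger pad.
Only numpy, scipy, OpenCV 4.12 (cv2) and the standard library are available. Lean on these libraries where they do the work, as an engineer would, in place of code of your own. Each camera call takes 0.05 s, during which the arm holds its last target. There are 200 camera calls.

TASK

Four shoe heels wait for finishing in one wooden rack, queued from its upright ball-topped post: the heel in the bay nearest the post is first. Move all four to the empty rack in the same queue order from that rack's own post, which is at its opposite end: the heel nearest the post must again be nearest the post, and so on down the row. Stand each heel upright, wide seat down as it was, flat on the cork near the middle of its own bay, and leave it there.

Things in the scene. Friction and masses are not known exactly. Their poses are not given: they have to be found in the camera images.
- waiting_rack: waiting rack, full at the start. Pale wooden, fixed, 100 (x) x 288 (y) mm. Bay centres at x 0, y -108, -36, 36, 108 mm; cork floors 15 mm above the bench; 6 mm dividers at y 0, +-72, +-144 mm rise to 24 mm; long sides open. Origin: middle of the row at bench height, z up. Queue post (dark 22 mm ball on a dowel, top 58 mm above the bench) at its +y end, y +160 mm: first bay y +108.
- finishing_rack: finishing rack, empty at the start. Pale wooden, fixed, 100 (x) x 288 (y) mm. Bay centres at x 0, y -108, -36, 36, 108 mm; cork floors 15 mm above the bench; 6 mm dividers at y 0, +-72, +-144 mm rise to 24 mm; long sides open. Origin: middle of the row at bench height, z up. Queue post (dark 22 mm ball on a dowel, top 58 mm above the bench) at its -y end, y -160 mm: first bay y -108.
- low_heel: low, wide stacked shoe heel, alternate dark and mid-brown layers, D-shaped: 48 mm (x) by 46 mm (y), 32 mm high, straight sides, 90 g. Stands seat down, tip up. Origin: centre of its underside; z up; x from the flat breast face towards the round back. Easiest gripped from above across its x axis, about 24 mm above its underside.
- block_heel: tall thick block heel, pale wood with dark rubber tip, 72 mm high: D-shaped seat 50 (x) x 46 (y) x 10 mm, then a straight D-shaped column 36 (x) x 34 (y) mm centred on it, 110 g. Stands seat down, tip up. Origin: centre of its underside; z up; x from the flat breast face towards the round back. Easiest gripped from above across its x axis, about 50 mm above its underside.
- slim_heel: tall slim black heel, 80 mm high: D-shaped seat 48 (x) x 44 (y) x 10 mm, collar 26 x 24 mm to 20 mm, then a square stem 16 x 16 mm centred on it, 60 g. Stands seat down, tip up. Origin: centre of its underside; z up; x from the flat breast face towards the round back. Easiest gripped from above across its x axis, about 52 mm above its underside.
- round_heel: medium-height mid-brown heel with dark rubber tip, 50 mm high: D-shaped seat 48 (x) x 46 (y) x 10 mm, then a round column 26 mm in diameter centred on it, 60 g. Stands seat down, tip up. Origin: centre of its underside; z up; x from the flat breast face towards the round back. Easiest gripped from above across its x axis, about 36 mm above its underside.
- low_pad: pad of the low heel: cork pad 70 (x) x 60 (y) x 3 mm, fixed, the floor of the waiting-rack bay in which the low heel starts; it stays there and so marks that heel's place in the queue. Origin: centre of its underside, 12 mm above the bench; axes parallel to the rack's.
- block_pad: pad of the block heel: cork pad 70 (x) x 60 (y) x 3 mm, fixed, the floor of the waiting-rack bay in which the block heel starts; it stays there and so marks that heel's place in the queue. Origin: centre of its underside, 12 mm above the bench; axes parallel to the rack's.
- slim_pad: pad of the slim heel: cork pad 70 (x) x 60 (y) x 3 mm, fixed, the floor of the waiting-rack bay in which the slim heel starts; it stays there and so marks that heel's place in the queue. Origin: centre of its underside, 12 mm above the bench; axes parallel to the rack's.
- round_pad: pad of the round heel: cork pad 70 (x) x 60 (y) x 3 mm, fixed, the floor of the waiting-rack bay in which the round heel starts; it stays there and so marks that heel's place in the queue. Origin: centre of its underside, 12 mm above the bench; axes parallel to the rack's.
Mind the look-alikes: they are no part of the job. Leave any pink or turquoise look-alike of the round_heel alone.

How it is judged:
By the outcome, as a careful person would: the job done as asked, in the order asked, and still so for the second after the job is handed in, with the robot touching nothing.
It also fails if it takes over 128 s, if anything falls off the work surface, if the arm or the gripper's body presses on something with over 40 N, if the wrist force passes 120 N, or if a joint passes its speed limit or range.

## Working session

There is one attempt and no reset: what is moved stays moved. The work goes in short steps, Python scripts to look and compute and a tool call to move; the robot and the scene stay as the last step left them, time stands still between calls to the robot, and variables do not carry over. Pictures are saved under pics/ and viewed, at most 14 in all, crops included, and the job is handed in when it is done.

```bash
ls; mkdir -p pics
```

Run:
```python
from rig import readout,cams,order,ctrl
import cv2,numpy as np
for n in("top","side"):
    p,d=cams.capture(n); cv2.imwrite(f"pics/{n}0.png",p[:,:,::-1]); np.save(f"{n}.npy",d)
    print(n,cams.calibration(n))
s=readout.sense();print(s["time_s"],s["eef_pos"],s["ee_rot"],s["grip_width"],ctrl.tip_extent)
```

```text
pics
top {'fx': 401.10125020457735, 'fy': 401.10125020457735, 'cx': 255.86566271099588, 'cy': 192.68220275712144, 'distortion': array([-0.12425458,  0.        ,  0.        ,  0.        ,  0.        ]), 'position': array([ 329.74621168,   13.81828975, 1177.58656768]), 'attitude': array([-0.03071975,  0.70605034, -0.70598219,  0.04624246])}
side {'fx': 426.6344860347605, 'fy': 426.6344860347605, 'cx': 247.9335065570105, 'cy': 193.3430091732282, 'distortion': array([0.02847773, 0.        , 0.        , 0.        , 0.        ]), 'position': array([ 296.38789255, -899.51686833,  638.18826673]), 'attitude': array([-0.47314401,  0.87623536, -0.08541121,  0.03242328])}
0.1 [132.265273  507.9203411 303.4176026] [-1.99151951e-04  1.27059547e-01  9.91894932e-01 -5.24433117e-04] 0.9994236470580843 72.6
```

View pics/top0.png

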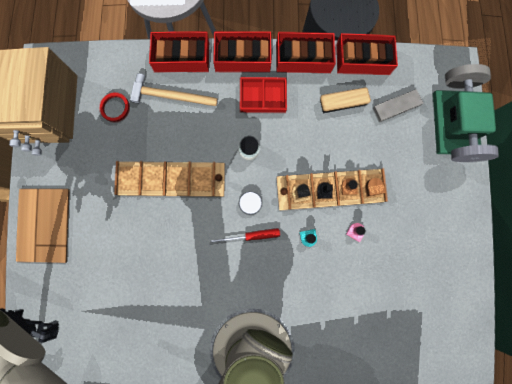

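View pics/side0.png

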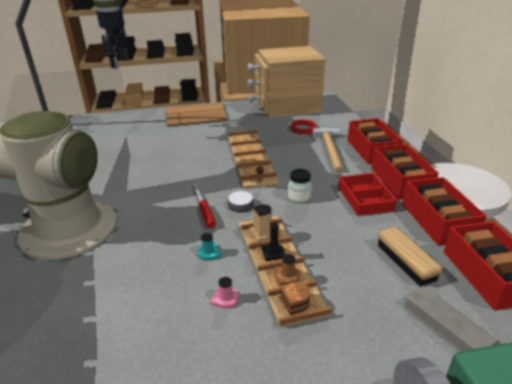

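The top picture shows the full waiting rack at cols 278-386, row ~190, with its post at (284,191), so the queue from the left is block (303,191), slim (325,190), round (350,186), low (376,187). The finishing rack is at cols 116-225, row ~179, with its post at (218,178). The turquoise (309,238) and pink (357,232) heels are the look-alikes standing off the rack; they are not mine to touch. Next I measure, and enlarge a crop to confirm.

Create h.py:
```python
import numpy as np,cv2
from rig import readout,cams
from scipy.spatial.transform import Rotation as R
def rot(q): return R.from_quat([q[1],q[2],q[3],q[0]]).as_matrix()
def rays(n,uv):
    c=cams.calibration(n);K=np.array([[c["fx"],0,c["cx"]],[0,c["fy"],c["cy"]],[0,0,1]])
    p=cv2.undistortPoints(np.asarray(uv,float).reshape(-1,1,2),K,c["distortion"])[:,0]
    return np.c_[p,np.ones(len(p))],rot(c["attitude"]),np.array(c["position"])
def world(n,uv,depth):
    r,A,t=rays(n,uv); return (r*np.asarray(depth)[:,None])@A.T+t
def atz(n,uv,z):
    r,A,t=rays(n,uv); w=r@A.T; return t+w*((z-t[2])/w[:,2])[:,None]
def cloud(n,d):
    v,u=np.mgrid[:384,:512]; P=world(n,np.c_[u.ravel(),v.ravel()],d.ravel()).reshape(384,512,3); P[d==0]=np.nan; return P
```

Run:
```python
from h import *
for n in("top","side"):
    p,d=cams.capture(n); P=cloud(n,d); np.save(n+"P.npy",P)
    for t in "waiting_rack finishing_rack low_heel block_heel slim_heel round_heel low_pad block_pad slim_pad round_pad".split():
        for r in cams.trace(t,n)[:3]:
            if r["p"]<.3: continue
            m=r["pixels"]&np.isfinite(P[...,0]); Q=P[m]
            if len(Q)<5: continue
            s=f'{n} {t} p={r["p"]:.2f} bb={np.round(r["bbox"])} n={len(Q)} z5/50/98={np.round(np.percentile(Q[:,2],[5,50,98]))} '
            q=Q[Q[:,2]>8] if "rack" in t or "heel" in t else Q
            if len(q)>4:
                c,sz,a=cv2.minAreaRect(q[:,:2].astype(np.float32)); s+=f'rect c={np.round(c,1)} sz={np.round(sz,1)} a={a:.1f}'
            if "heel" in t:
                k=Q[Q[:,2]>np.percentile(Q[:,2],98)-8]; s+=f' topxy={np.round(k.mean(0),1)} n{len(k)}'
            print(s)
    if n=="top": cv2.imwrite("pics/crop1.png",cv2.resize(p[150:260,270:400,::-1],None,fx=6,fy=5.4,interpolation=cv2.INTER_CUBIC)[:594,:780])
print(readout.sense()["time_s"])
```

```text
top waiting_rack p=0.91 bb=[275. 168. 387. 212.] n=1761 z5/50/98=[ 8. 12. 51.] rect c=[ 469.7 -235.8] sz=[100.8 323.8] a=4.5
top waiting_rack p=0.63 bb=[287. 176. 310. 206.] n=154 z5/50/98=[11. 14. 88.] rect c=[ 468.8 -138.5] sz=[62.6 68.1] a=85.4
top finishing_rack p=0.85 bb=[112. 162. 226. 198.] n=3618 z5/50/98=[ 8. 14. 26.] rect c=[499.1 243.3] sz=[318.6  99.7] a=89.8
top low_heel p=0.76 bb=[365. 179. 383. 200.] n=276 z5/50/98=[23. 46. 51.] rect c=[ 473.9 -356.6] sz=[48.2 46.6] a=9.0 topxy=[ 472.9 -356.2   46.4] n217
top block_heel p=0.75 bb=[291. 186. 308. 202.] n=236 z5/50/98=[22. 83. 90.] rect c=[ 452.8 -134.7] sz=[53.2 37.4] a=33.4 topxy=[ 454.2 -137.7   86.2] n123
top slim_heel p=0.76 bb=[316. 184. 334. 200.] n=262 z5/50/98=[15. 26. 97.] rect c=[ 463.7 -213.9] sz=[50.8 51. ] a=0.5 topxy=[ 465.4 -210.9   93.9] n40
top round_heel p=0.76 bb=[345. 178. 357. 190.] n=211 z5/50/98=[22. 28. 67.] rect c=[ 477.3 -287.3] sz=[44.9 43.6] a=0.1 topxy=[ 476.5 -286.4   63.8] n68
top round_heel p=0.66 bb=[299. 234. 317. 245.] n=212 z5/50/98=[ 6. 11. 53.] rect c=[ 323.9 -165.8] sz=[44.6 43.8] 
[... 1632 characters left out ...]
90.7] sz=[48.8 90.2] a=1.5 topxy=[ 474.4 -288.3   63.3] n128
side round_heel p=0.69 bb=[210. 277. 238. 306.] n=606 z5/50/98=[ 1. 11. 51.] rect c=[ 343.3 -309.8] sz=[43.8 48.8] a=65.0 topxy=[ 343.7 -311.1   48.6] n138
side low_pad p=0.62 bb=[276. 295. 320. 318.] n=250 z5/50/98=[13. 14. 24.] rect c=[ 475.1 -362.8] sz=[52.3 81. ] a=76.7
side block_pad p=0.38 bb=[253. 231. 283. 240.] n=31 z5/50/98=[12. 13. 16.] rect c=[ 460.8 -150. ] sz=[20.6 69. ] a=89.5
side round_pad p=0.54 bb=[278. 298. 317. 319.] n=254 z5/50/98=[12. 14. 24.] rect c=[ 476.4 -362.1] sz=[53.3 75.8] a=84.4
side round_pad p=0.47 bb=[267. 262. 304. 285.] n=203 z5/50/98=[12. 14. 16.] rect c=[ 474.  -287.2] sz=[76.2 60.2] a=0.7
1.2
```

View pics/crop1.png

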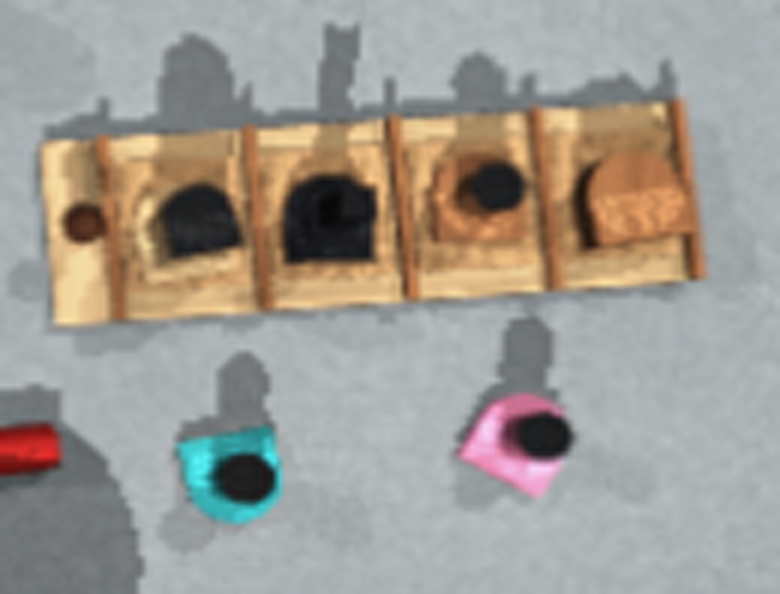

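The crop confirms the queue from the post: block (200,220), slim (330,215), round with brown body (495,185), low (635,200). The pink and turquoise heels are off the rack. Next I refine the heel tops and the finishing rack frame.

Run:
```python
from h import *
for n in("top","side"):
    P=np.load(n+"P.npy").reshape(-1,3); P=P[np.isfinite(P[:,0])]
    for nm,c,h in(("block",(453,-140),87),("slim",(464,-212),95),("round",(475.5,-287),65),("low",(472,-358),47)):
        q=P[(np.hypot(P[:,0]-c[0],P[:,1]-c[1])<34)&(abs(P[:,2]-h)<5)]
        cc,sz,a=cv2.minAreaRect(q[:,:2].astype(np.float32)); lo,hi=q[:,:2].min(0),q[:,:2].max(0)
        print(n,nm,len(q),"z%.1f"%np.median(q[:,2]),"mean",q[:,:2].mean(0).round(1),"rect",np.round(cc,1),np.round(sz,1),round(a,1),"bbc",((lo+hi)/2).round(1))
        q=P[(np.hypot(P[:,0]-c[0],P[:,1]-c[1])<34)&(P[:,2]>20)&(P[:,2]<29)]
        q=q[abs(q[:,1]-c[1])<29]; print("   seat",len(q),((q[:,:2].min(0)+q[:,:2].max(0))/2).round(1))
    for nm,c in(("fin",(498,243)),("wait",(469,-236))):
        q=P[(abs(P[:,0]-c[0])<62)&(abs(P[:,1]-c[1])<170)]
        b=q[q[:,2]>48]; 
        yy=c[1]-145 if nm=="fin" else c[1]+145
        b=b[abs(b[:,1]-yy)<20]; print(n,nm,"ball",len(b),b.mean(0).round(1) if len(b) else "")
        if nm=="fin":
            d=q[(q[:,2]>19.5)&(q[:,2]<30)]
            h,e=np.histogram(d[:,1],bins=np.arange(60,420,4)); print([(int(e[i]),int(h[i])) for i in range(len(h)) if h[i]>8])
            for k in range(5):
                for g in [d]:
                    pass
            # fit origin,yaw: dividers at local y 0,+-72,+-144
            from scipy.optimize import minimize
            L=np.array([-144,-72,0,72,144.])
            def f(x):
                y=-np.sin(x[1])*(d[:,0]-498)+np.cos(x[1])*(d[:,1]-x[0]); return np.minimum(np.abs(y[:,None]-L).min(1),12).sum()
            best=min((minimize(f,[y0,a0],method="Nelder-Mead") for y0 in range(240,285,5) for a0 in(-.03,0,.03)),key=lambda r:r.fun)
            print("origin y at x=498:",best.x, best.fun/len(d)); print("x range",np.percentile(d[:,0],[1,99]).round(1))
```

```text
top block 142 z86.1 mean [ 455.5 -139.1] rect [ 457.  -139.2] [35.1 34.1] 10.7 bbc [ 455.4 -140. ]
   seat 88 [ 455.3 -141.1]
top slim 41 z93.7 mean [ 465.5 -211.1] rect [ 465.8 -211. ] [17.2 14.4] 89.5 bbc [ 465.7 -211. ]
   seat 128 [ 464.3 -210.8]
top round 71 z63.9 mean [ 476.8 -286.8] rect [ 476.5 -287.5] [23.2 25.9] 2.2 bbc [ 476.7 -287.5]
   seat 142 [ 479.4 -289.6]
top low 238 z46.6 mean [ 472.7 -357.9] rect [ 474.6 -358.2] [47.4 50.4] 9.4 bbc [ 472.1 -359.7]
   seat 17 [ 470.  -350.5]
top fin ball 41 [497.2  96.8  54.3]
[(108, 14), (112, 49), (180, 47), (184, 21), (252, 44), (256, 30), (324, 44), (328, 22), (392, 13), (396, 48), (400, 16)]
origin y at x=498: [ 2.55345343e+02 -1.82500684e-02] 2.2718609621249906
x range [451.5 548.7]
top wait ball 45 [457.5 -87.7  53.8]
side block 153 z85.7 mean [ 453.5 -141.5] rect [ 455.9 -139.3] [37.5 38.2] 10.2 bbc [ 454.6 -140.7]
   seat 109 [ 445.9 -143.1]
side slim 54 z93.5 mean [ 463.1 -213. ] rect [ 463.1 -210.8] [20.4 16.8] 86.5 bbc [ 463.3 -210.7]
   seat 195 [ 462.8 -209.6]
side round 118 z63.8 mean [ 474.5 -287.3] rect [ 474.3 -286.8] [27.7 25.7] 74.7 bbc [ 474.7 -286.3]
   seat 262 [ 475.5 -286.4]
side low 482 z46.1 mean [ 471.5 -359.4] rect [ 473.6 -357.5] [49.4 48.3] 11.2 bbc [ 472.4 -358.6]
   seat 104 [ 470.7 -362.1]
side fin ball 31 [494.8  91.7  52.7]
[(104, 10), (108, 38), (112, 15), (180, 29), (184, 22), (252, 26), (256, 20), (320, 9), (324, 23), (328, 14), (392, 14), (396, 15), (400, 13)]
origin y at x=498: [2.54516640e+02 2.34543776e-03] 2.993982561530972
x range [447.5 546.6]
side wait ball 0
```

Add to h.py:
```python
def go(x,y,z,deg):
    s=readout.sense();A=rot(s["ee_rot"]);a=np.deg2rad(deg)
    c=[]
    for b in(a,a+np.pi):
        ty=np.array([np.cos(b),np.sin(b),0]);tz=np.array([0,0,-1.]);M=np.c_[np.cross(ty,tz),ty,tz]
        c.append(R.from_matrix(A.T@M).as_rotvec())
    r=min(c,key=np.linalg.norm)
    d=A.T@(np.array([x,y,z])-s["eef_pos"])
    print("t%.1f"%s["time_s"],"d",d.round(1),"rv",r.round(3),"q6 %.2f"%s["joints"][5])
```

```bash
python3 -c "from h import *;go(455,-140,260,10)"
```

```text
t1.2 d [-475.6 -545.8   43.9] rv [ 0.    -0.     1.141] q6 -0.22
```

Units first: shifts go in shares of 0.6 m and turns go in shares of 180 degrees. So -272 mm / 600 = -0.4533, -240 mm / 600 = -0.4, 0.56 rad / 3.1416 = 0.1783.

Call:
run_rows(motion={"deltas": [[-0.05, -0.0567, 0.005, 0, 0, 0.0223], [-0.1, -0.1133, 0.01, 0, 0, 0.0446], [-0.15, -0.17, 0.015, 0, 0, 0.0668], [-0.2, -0.2267, 0.02, 0, 0, 0.0891], [-0.25, -0.2833, 0.025, 0, 0, 0.1114], [-0.3, -0.34, 0.03, 0, 0, 0.1337], [-0.35, -0.3967, 0.0333, 0, 0, 0.156], [-0.4, -0.4533, 0.0367, 0, 0, 0.1783]]}, jaw=1.0, grip_n=40)

```text
time_s: 2.0
eef_pos: [296.4, 182.7, 282.1]
ee_rot: [0.0, 0.397, 0.918, 0.0]
force: [0.6, 0.7, -0.5]
grip_width: 0.999
grip_force: 0.0
```

```bash
python3 -c "from h import *;go(455,-140,260,10)"
```

```text
t2.0 d [-343.9 -105.1   22.2] rv [0.001 0.    0.579] q6 -0.54
```

Converted, -335 mm / 600 = -0.5583, -292 mm / 600 = -0.4867, 0.57 rad / 3.1416 = 0.1814.

Call:
run_rows(motion={"deltas": [[-0.0667, -0.0217, 0.005, 0, 0, 0.0223], [-0.1367, -0.0433, 0.01, 0, 0, 0.0446], [-0.2067, -0.065, 0.015, 0, 0, 0.0668], [-0.2767, -0.0867, 0.02, 0, 0, 0.0891], [-0.3467, -0.1067, 0.025, 0, 0, 0.1114], [-0.4167, -0.1283, 0.0283, 0, 0, 0.1337], [-0.4867, -0.15, 0.0317, 0, 0, 0.156], [-0.5583, -0.1717, 0.0367, 0, 0, 0.1814]]})

```text
time_s: 2.8
eef_pos: [451.4, -132.0, 260.0]
ee_rot: [0.0, 0.64, 0.769, 0.0]
force: [0.1, 0.5, 0.4]
grip_width: 1.002
grip_force: 0.0
```

Call:
run_rows(motion={"deltas": [[0, 0, 0, 0, 0, 0], [0, 0, 0, 0, 0, 0], [0, 0, 0, 0, 0, 0]]})

```text
time_s: 3.1
eef_pos: [450.6, -129.3, 260.0]
ee_rot: [-0.0, 0.638, 0.77, 0.0]
force: [-0.2, 0.0, 0.3]
grip_width: 1.004
grip_force: 0.0
```

```bash
python3 -c "from h import *;go(455,-140,119,10)"
```

```text
t3.1 d [-11.4   2.3 141. ] rv [-0.    -0.     0.013] q6 -0.72
```

Converted, 141 mm / 600 = 0.235, 130 mm / 600 = 0.2167, 0.013 rad / 3.1416 = 0.0041.

Call:
run_rows(motion={"deltas": [[-0.019, 0.0038, 0.0417, 0, 0, 0.0041], [-0.019, 0.0038, 0.0917, 0, 0, 0.0041], [-0.019, 0.0038, 0.1417, 0, 0, 0.0041], [-0.019, 0.0038, 0.1833, 0, 0, 0.0041], [-0.019, 0.0038, 0.2167, 0, 0, 0.0041], [-0.019, 0.0038, 0.235, 0, 0, 0.0041], [-0.019, 0.0038, 0.235, 0, 0, 0.0041], [-0.019, 0.0038, 0.235, 0, 0, 0.0041]]})

```text
time_s: 3.9
eef_pos: [455.6, -140.7, 119.8]
ee_rot: [0.001, 0.643, 0.766, 0.0]
force: [-0.4, 0.2, 0.8]
grip_width: 0.994
grip_force: 0.0
```

Call:
run_rows(motion={"deltas": [[0, 0, 0, 0, 0, 0], [0, 0, 0, 0, 0, 0], [0, 0, 0, 0, 0, 0], [0, 0, 0, 0, 0, 0], [0, 0, 0, 0, 0, 0], [0, 0, 0, 0, 0, 0], [0, 0, 0, 0, 0, 0], [0, 0, 0, 0, 0, 0]]}, jaw=0.0, grip_n=40)

```text
time_s: 4.7
eef_pos: [455.5, -141.0, 119.4]
ee_rot: [0.0, 0.643, 0.766, 0.0]
force: [-0.8, 1.4, 6.5]
grip_width: 0.416
grip_force: 39.9
```

Call:
run_rows(motion={"deltas": [[0, 0, 0, 0, 0, 0], [0, 0, 0, 0, 0, 0], [0, 0, 0, 0, 0, 0], [0, 0, 0, 0, 0, 0]]})

```text
time_s: 5.1
eef_pos: [455.5, -140.9, 119.4]
ee_rot: [0.0, 0.643, 0.766, 0.0]
force: [-1.4, -0.1, 7.0]
grip_width: 0.415
grip_force: 39.9
```

Converted, -140 mm / 600 = -0.2333, -125 mm / 600 = -0.2083.

Call:
run_rows(motion={"deltas": [[0, 0, -0.025, 0, 0, 0], [0, 0, -0.0667, 0, 0, 0], [0, 0, -0.1167, 0, 0, 0], [0, 0, -0.1667, 0, 0, 0], [0, 0, -0.2083, 0, 0, 0], [0, 0, -0.2333, 0, 0, 0], [0, 0, -0.2333, 0, 0, 0]]})

```text
time_s: 5.8
eef_pos: [455.7, -141.1, 260.4]
ee_rot: [0.002, 0.643, 0.766, 0.0]
force: [-0.3, -0.5, -2.0]
grip_width: 0.415
grip_force: 40.2
```

```bash
python3 -c "from h import *;print(readout.sense()['grip_width']);go(498.5,147,260,-0.3)"
```

```text
0.4147598452894089
t5.8 d [2.764e+02 9.180e+01 1.000e-01] rv [0.003 0.002 0.178] q6 -0.72
```

Converted, 276 mm / 600 = 0.46, 268 mm / 600 = 0.4467, 0.178 rad / 3.1416 = 0.0567.

Call:
run_rows(motion={"deltas": [[0.05, 0.0167, 0, 0, 0, 0.0064], [0.125, 0.0417, 0, 0, 0, 0.0159], [0.2, 0.0667, 0, 0, 0, 0.0255], [0.275, 0.0917, 0, 0, 0, 0.035], [0.35, 0.1167, 0, 0, 0, 0.0446], [0.4083, 0.1367, 0, 0, 0, 0.0509], [0.4467, 0.1483, 0, 0, 0, 0.0567], [0.46, 0.1533, 0, 0, 0, 0.0567]]})

```text
time_s: 6.6
eef_pos: [497.9, 148.8, 257.4]
ee_rot: [-0.001, 0.708, 0.706, -0.001]
force: [0.0, 0.1, -1.3]
grip_width: 0.414
grip_force: 40.3
```

Call:
run_rows(motion={"deltas": [[0, 0, 0, 0, 0, 0], [0, 0, 0, 0, 0, 0], [0, 0, 0, 0, 0, 0]]})

```text
time_s: 6.9
eef_pos: [498.4, 145.8, 258.7]
ee_rot: [-0.0, 0.709, 0.705, -0.0]
force: [0.3, 0.9, -2.0]
grip_width: 0.415
grip_force: 40.3
```

```bash
python3 -c "from h import *;go(498.5,147,119,-.3)"
```

```text
t6.9 d [  1.3   0.2 139.7] rv [-0.     0.    -0.001] q6 0.07
```

Converted, 138 mm / 600 = 0.23, 137 mm / 600 = 0.2283.

Call:
run_rows(motion={"deltas": [[0.0017, 0, 0.0417, 0, 0, 0], [0.0017, 0, 0.1, 0, 0, 0], [0.0017, 0, 0.15, 0, 0, 0], [0.0017, 0, 0.1917, 0, 0, 0], [0.0017, 0, 0.2133, 0, 0, 0], [0.0017, 0, 0.2233, 0, 0, 0], [0.0017, 0, 0.2283, 0, 0, 0], [0.0017, 0, 0.23, 0, 0, 0]]})

```text
time_s: 7.7
eef_pos: [498.8, 147.8, 121.6]
ee_rot: [0.0, 0.709, 0.705, 0.001]
force: [0.7, -0.1, -1.2]
grip_width: 0.414
grip_force: 40.2
```

Call:
run_rows(motion={"deltas": [[0, 0, 0.0013, 0, 0, 0], [0, 0, 0.0013, 0, 0, 0], [0, 0, 0.0013, 0, 0, 0]]})

```text
time_s: 8.0
eef_pos: [498.5, 147.9, 120.5]
ee_rot: [0.0, 0.709, 0.705, 0.0]
force: [0.7, 0.2, -1.9]
grip_width: 0.418
grip_force: 40.2
```

Converted, 1.2 mm / 600 = 0.002, 0.7 mm / 600 = 0.0012.

Call:
run_rows(motion={"deltas": [[0, 0, 0.0012, 0, 0, 0], [0, 0, 0.002, 0, 0, 0], [0, 0, 0.002, 0, 0, 0], [0, 0, 0.002, 0, 0, 0]]})

```text
time_s: 8.4
eef_pos: [498.5, 148.0, 119.4]
ee_rot: [0.0, 0.709, 0.705, 0.0]
force: [-2.0, 0.7, 6.0]
grip_width: 0.419
grip_force: 41.0
```

Contact on the cork (6 N). Release, rise, and head for the slim heel.

Call:
run_rows(motion={"deltas": [[0, 0, 0, 0, 0, 0], [0, 0, 0, 0, 0, 0], [0, 0, 0, 0, 0, 0], [0, 0, 0, 0, 0, 0], [0, 0, 0, 0, 0, 0], [0, 0, 0, 0, 0, 0]]}, jaw=1.0)

```text
time_s: 9.0
eef_pos: [498.4, 147.9, 118.8]
ee_rot: [-0.0, 0.709, 0.705, -0.0]
force: [0.9, 0.5, -0.0]
grip_width: 1.001
grip_force: 0.0
```

Call:
run_rows(motion={"deltas": [[0, 0, -0.0167, 0, 0, 0], [0, 0, -0.0583, 0, 0, 0], [0, 0, -0.1167, 0, 0, 0], [0, 0, -0.175, 0, 0, 0], [0, 0, -0.2167, 0, 0, 0], [0, 0, -0.2333, 0, 0, 0], [0, 0, -0.2333, 0, 0, 0]]})

```text
time_s: 9.7
eef_pos: [498.6, 147.9, 260.0]
ee_rot: [0.001, 0.709, 0.705, 0.001]
force: [-0.1, -0.0, 0.2]
grip_width: 0.997
grip_force: 0.0
```

```bash
python3 -c "from h import *;go(464.3,-211,260,-1)"
```

```text
t9.7 d [-3.591e+02 -3.250e+01 -2.000e-01] rv [ 0.002 -0.     0.012] q6 0.07
```

Converted, -355 mm / 600 = -0.5917, -315 mm / 600 = -0.525, 0.012 rad / 3.1416 = 0.0038.

Call:
run_rows(motion={"deltas": [[-0.075, -0.0067, 0, 0, 0, 0], [-0.15, -0.0133, 0, 0, 0, 0], [-0.225, -0.02, 0, 0, 0, 0], [-0.3, -0.0267, 0, 0, 0, 0], [-0.375, -0.0333, 0, 0, 0, 0.0032], [-0.45, -0.04, 0, 0, 0, 0.0032], [-0.525, -0.0467, 0, 0, 0, 0.0032], [-0.5917, -0.0533, 0, 0, 0, 0.0038]]})

```text
time_s: 10.5
eef_pos: [463.7, -208.8, 257.3]
ee_rot: [-0.001, 0.713, 0.701, -0.0]
force: [0.4, 1.4, 0.3]
grip_width: 1.0
grip_force: 0.0
```

Call:
run_rows(motion={"deltas": [[-0.0067, 0, 0, 0, 0, 0], [-0.0067, 0, 0, 0, 0, 0], [-0.0067, 0, 0, 0, 0, 0], [-0.0067, 0, 0, 0, 0, 0]]})

```text
time_s: 10.9
eef_pos: [464.7, -209.7, 258.6]
ee_rot: [-0.0, 0.713, 0.702, 0.0]
force: [-0.2, -0.2, 1.0]
grip_width: 1.001
grip_force: 0.0
```

Run:
```python
from h import *
go(464.3,-211,121,-1)
p,d=cams.capture("top"); a=p[145:215,100:240,::-1]
q,d2=cams.capture("side"); b=q[120:200,210:300,::-1]
cv2.imwrite("pics/c2.png",np.hstack([cv2.resize(a,(420,300)),cv2.resize(b,(340,300))]))
P=cloud("top",d).reshape(-1,3);P=P[(np.hypot(P[:,0]-498,P[:,1]-148)<32)&(P[:,2]>70)]
print(len(P),P[:,:2].mean(0),np.median(P[:,2]))
```

```text
t10.9 d [ -1.4  -0.3 137.6] rv [-0.001 -0.001  0.002] q6 -0.64
144 [496.47120592 147.72724762] 86.12035803101242
```

View pics/c2.png

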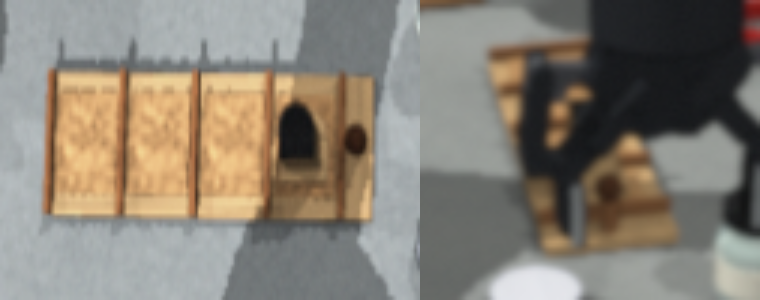

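The block heel stands upright in the bay beside the finishing post (crop (300,140)), at the same 86 mm top height as before. Now the slim heel.

Converted, 137.5 mm / 600 = 0.2292, 130 mm / 600 = 0.2167.

Call:
run_rows(motion={"deltas": [[-0.0017, 0, 0.0417, 0, 0, 0], [-0.0017, 0, 0.0917, 0, 0, 0], [-0.0017, 0, 0.1417, 0, 0, 0], [-0.0017, 0, 0.1833, 0, 0, 0], [-0.0017, 0, 0.2167, 0, 0, 0], [-0.0017, 0, 0.2292, 0, 0, 0], [-0.0017, 0, 0.2292, 0, 0, 0], [-0.0017, 0, 0.2292, 0, 0, 0]]})

```text
time_s: 11.8
eef_pos: [465.0, -212.0, 122.3]
ee_rot: [0.001, 0.713, 0.701, 0.0]
force: [-1.0, 0.3, 0.2]
grip_width: 1.003
grip_force: 0.0
```

Call:
run_rows(motion={"deltas": [[0, 0, 0, 0, 0, 0], [0, 0, 0, 0, 0, 0], [0, 0, 0, 0, 0, 0], [0, 0, 0, 0, 0, 0], [0, 0, 0, 0, 0, 0], [0, 0, 0, 0, 0, 0], [0, 0, 0, 0, 0, 0], [0, 0, 0, 0, 0, 0]]}, jaw=0.0, grip_n=40)

```text
time_s: 12.6
eef_pos: [464.6, -212.0, 121.5]
ee_rot: [0.0, 0.713, 0.701, 0.0]
force: [-0.4, 0.1, 2.4]
grip_width: 0.181
grip_force: 43.2
```

Call:
run_rows(motion={"deltas": [[0, 0, 0, 0, 0, 0], [0, 0, 0, 0, 0, 0], [0, 0, 0, 0, 0, 0], [0, 0, 0, 0, 0, 0]]})

```text
time_s: 13.0
eef_pos: [464.6, -212.0, 121.5]
ee_rot: [0.0, 0.713, 0.701, -0.0]
force: [-1.4, 0.4, 4.2]
grip_width: 0.179
grip_force: 43.5
```

Width 0.18 x 85 = 15 mm, which matches the stem. Lift.

Converted, -145 mm / 600 = -0.2417, -130 mm / 600 = -0.2167.

Call:
run_rows(motion={"deltas": [[0, 0, -0.025, 0, 0, 0], [0, 0, -0.0667, 0, 0, 0], [0, 0, -0.1167, 0, 0, 0], [0, 0, -0.1667, 0, 0, 0], [0, 0, -0.2167, 0, 0, 0], [0, 0, -0.2417, 0, 0, 0], [0, 0, -0.2417, 0, 0, 0], [0, 0, -0.2417, 0, 0, 0]]})

```text
time_s: 13.8
eef_pos: [464.3, -211.8, 265.4]
ee_rot: [-0.001, 0.713, 0.701, -0.0]
force: [1.3, 1.6, -1.1]
grip_width: 0.183
grip_force: 42.8
```

```bash
python3 -c "from h import *;go(498.8,219,266,-0.3)"
```

```text
t13.8 d [ 4.313e+02  2.720e+01 -3.000e-01] rv [-0.001 -0.001 -0.012] q6 -0.64
```

Converted, 305 mm / 600 = 0.5083, 265 mm / 600 = 0.4417, -0.01 rad / 3.1416 = -0.0032.

Call:
run_rows(motion={"deltas": [[0.0417, 0.0033, 0, 0, 0, 0], [0.1083, 0.0067, 0, 0, 0, 0], [0.175, 0.0117, 0, 0, 0, 0], [0.2417, 0.015, 0, 0, 0, 0], [0.3083, 0.02, 0, 0, 0, 0], [0.375, 0.0233, 0, 0, 0, 0], [0.4417, 0.0283, 0, 0, 0, 0], [0.5083, 0.0317, 0, 0, 0, -0.0032]]})

```text
time_s: 14.6
eef_pos: [488.2, 94.3, 264.8]
ee_rot: [-0.001, 0.71, 0.705, -0.001]
force: [1.2, -0.6, -0.6]
grip_width: 0.183
grip_force: 42.8
```

Call:
run_rows(motion={"deltas": [[0.0667, 0.0042, 0, 0, 0, 0], [0.125, 0.0083, 0, 0, 0, 0], [0.175, 0.0117, 0, 0, 0, 0], [0.2, 0.0133, 0, 0, 0, 0], [0.21, 0.0133, 0, 0, 0, 0], [0.21, 0.0133, 0, 0, 0, 0], [0.21, 0.0133, 0, 0, 0, 0], [0.21, 0.0133, 0, 0, 0, 0]]})

```text
time_s: 15.4
eef_pos: [497.7, 217.6, 266.4]
ee_rot: [0.0, 0.71, 0.704, -0.0]
force: [-0.0, -0.3, -0.5]
grip_width: 0.184
grip_force: 42.8
```

```bash
python3 -c "from h import *;go(498.8,219,121.5,-.3)"
```

```text
t15.4 d [  1.5   1.1 144.9] rv [-0.     0.    -0.003] q6 0.20
```

Converted, 143 mm / 600 = 0.2383, 140 mm / 600 = 0.2333.

Call:
run_rows(motion={"deltas": [[0.0025, 0.0017, 0.0417, 0, 0, 0], [0.0025, 0.0017, 0.1, 0, 0, 0], [0.0025, 0.0017, 0.1583, 0, 0, 0], [0.0025, 0.0017, 0.2, 0, 0, 0], [0.0025, 0.0017, 0.2217, 0, 0, 0], [0.0025, 0.0017, 0.2333, 0, 0, 0], [0.0025, 0.0017, 0.2383, 0, 0, 0], [0.0025, 0.0017, 0.2383, 0, 0, 0]]})

```text
time_s: 16.2
eef_pos: [499.0, 220.1, 124.1]
ee_rot: [0.0, 0.71, 0.705, 0.001]
force: [0.5, 0.4, -0.4]
grip_width: 0.183
grip_force: 42.8
```

Call:
run_rows(motion={"deltas": [[0, 0, 0.0008, 0, 0, 0], [0, 0, 0.0017, 0, 0, 0], [0, 0, 0.0017, 0, 0, 0], [0, 0, 0.0017, 0, 0, 0]]})

```text
time_s: 16.6
eef_pos: [498.7, 220.2, 122.6]
ee_rot: [0.0, 0.71, 0.705, 0.0]
force: [0.2, -0.0, -1.9]
grip_width: 0.178
grip_force: 42.8
```

Call:
run_rows(motion={"deltas": [[0, 0, 0.0008, 0, 0, 0], [0, 0, 0.0012, 0, 0, 0], [0, 0, 0.0012, 0, 0, 0]]})

```text
time_s: 16.9
eef_pos: [498.6, 220.1, 121.7]
ee_rot: [-0.0, 0.71, 0.705, -0.0]
force: [0.4, -0.0, -0.3]
grip_width: 0.182
grip_force: 42.8
```

Call:
run_rows(motion={"deltas": [[0, 0, 0.0008, 0, 0, 0], [0, 0, 0.0012, 0, 0, 0], [0, 0, 0.0012, 0, 0, 0]]})

```text
time_s: 17.2
eef_pos: [498.7, 220.1, 121.5]
ee_rot: [0.0, 0.71, 0.705, 0.0]
force: [-2.8, 0.1, 5.1]
grip_width: 0.175
grip_force: 43.7
```

Call:
run_rows(motion={"deltas": [[0, 0, 0, 0, 0, 0], [0, 0, 0, 0, 0, 0], [0, 0, 0, 0, 0, 0], [0, 0, 0, 0, 0, 0], [0, 0, 0, 0, 0, 0], [0, 0, 0, 0, 0, 0], [0, 0, 0, 0, 0, 0]]}, jaw=1.0)

```text
time_s: 17.9
eef_pos: [498.6, 220.1, 121.0]
ee_rot: [0.0, 0.71, 0.705, -0.0]
force: [-1.0, -0.0, 0.1]
grip_width: 1.001
grip_force: 0.0
```

Call:
run_rows(motion={"deltas": [[0, 0, -0.0167, 0, 0, 0], [0, 0, -0.0583, 0, 0, 0], [0, 0, -0.1167, 0, 0, 0], [0, 0, -0.175, 0, 0, 0], [0, 0, -0.2167, 0, 0, 0], [0, 0, -0.2333, 0, 0, 0], [0, 0, -0.2333, 0, 0, 0]]})

```text
time_s: 18.6
eef_pos: [498.8, 220.2, 262.1]
ee_rot: [0.001, 0.71, 0.705, 0.001]
force: [0.3, 0.4, 0.3]
grip_width: 0.999
grip_force: 0.0
```

```bash
python3 -c "from h import *;go(475.5,-287,260,0)"
```

```text
t18.6 d [-507.3  -19.8    1.8] rv [ 0.002 -0.001 -0.007] q6 0.21
```

Converted, -355 mm / 600 = -0.5917, -310 mm / 600 = -0.5167, -0.007 rad / 3.1416 = -0.0022.

Call:
run_rows(motion={"deltas": [[-0.0667, -0.0033, 0, 0, 0, 0], [-0.1417, -0.0067, 0, 0, 0, 0], [-0.2167, -0.0083, 0, 0, 0, 0], [-0.2917, -0.0117, 0, 0, 0, 0], [-0.3667, -0.015, 0, 0, 0, 0], [-0.4417, -0.0183, 0, 0, 0, 0], [-0.5167, -0.02, 0, 0, 0, 0], [-0.5917, -0.0233, 0, 0, 0, -0.0022]]})

```text
time_s: 19.4
eef_pos: [481.3, -136.4, 259.5]
ee_rot: [-0.001, 0.707, 0.707, -0.0]
force: [1.3, -0.7, 0.2]
grip_width: 0.999
grip_force: 0.0
```

Call:
run_rows(motion={"deltas": [[-0.075, -0.0033, 0, 0, 0, 0], [-0.15, -0.005, 0, 0, 0, 0], [-0.2083, -0.0083, 0, 0, 0, 0], [-0.2417, -0.01, 0, 0, 0, 0], [-0.2533, -0.01, 0, 0, 0, 0], [-0.2533, -0.01, 0, 0, 0, 0], [-0.2533, -0.01, 0, 0, 0, 0], [-0.2533, -0.01, 0, 0, 0, 0]]})

```text
time_s: 20.2
eef_pos: [476.4, -285.4, 261.1]
ee_rot: [-0.0, 0.707, 0.708, 0.0]
force: [-0.1, -0.3, 0.2]
grip_width: 1.005
grip_force: 0.0
```

```bash
python3 -c "from h import *;go(475.5,-287,105,0)"
```

```text
t20.2 d [ -1.6  -1.  156.1] rv [ 0.    -0.     0.002] q6 -0.75
```

Converted, 156 mm / 600 = 0.26, 145 mm / 600 = 0.2417.

Call:
run_rows(motion={"deltas": [[-0.0025, -0.0017, 0.0417, 0, 0, 0], [-0.0025, -0.0017, 0.1, 0, 0, 0], [-0.0025, -0.0017, 0.1583, 0, 0, 0], [-0.0025, -0.0017, 0.2083, 0, 0, 0], [-0.0025, -0.0017, 0.2417, 0, 0, 0], [-0.0025, -0.0017, 0.26, 0, 0, 0], [-0.0025, -0.0017, 0.26, 0, 0, 0], [-0.0025, -0.0017, 0.26, 0, 0, 0]]})

```text
time_s: 21.0
eef_pos: [475.6, -288.3, 106.0]
ee_rot: [0.001, 0.707, 0.707, 0.0]
force: [-0.0, 0.5, 0.2]
grip_width: 1.001
grip_force: 0.0
```

Call:
run_rows(motion={"deltas": [[0, 0, 0, 0, 0, 0], [0, 0, 0, 0, 0, 0], [0, 0, 0, 0, 0, 0], [0, 0, 0, 0, 0, 0], [0, 0, 0, 0, 0, 0], [0, 0, 0, 0, 0, 0], [0, 0, 0, 0, 0, 0], [0, 0, 0, 0, 0, 0]]}, jaw=0.0, grip_n=40)

```text
time_s: 21.8
eef_pos: [475.2, -288.4, 105.2]
ee_rot: [0.0, 0.707, 0.707, -0.0]
force: [0.3, 0.1, 3.8]
grip_width: 0.299
grip_force: 39.2
```

Call:
run_rows(motion={"deltas": [[0, 0, 0, 0, 0, 0], [0, 0, 0, 0, 0, 0], [0, 0, 0, 0, 0, 0], [0, 0, 0, 0, 0, 0]]})

```text
time_s: 22.2
eef_pos: [475.2, -288.4, 105.2]
ee_rot: [0.0, 0.707, 0.707, 0.0]
force: [0.8, 0.4, 5.2]
grip_width: 0.295
grip_force: 39.3
```

Converted, -160 mm / 600 = -0.2667, -145 mm / 600 = -0.2417.

Call:
run_rows(motion={"deltas": [[0, 0, -0.025, 0, 0, 0], [0, 0, -0.0667, 0, 0, 0], [0, 0, -0.125, 0, 0, 0], [0, 0, -0.1833, 0, 0, 0], [0, 0, -0.2417, 0, 0, 0], [0, 0, -0.2667, 0, 0, 0], [0, 0, -0.2667, 0, 0, 0], [0, 0, -0.2667, 0, 0, 0]]})

```text
time_s: 23.0
eef_pos: [474.8, -288.0, 263.6]
ee_rot: [-0.001, 0.707, 0.707, -0.0]
force: [-0.2, -0.5, -1.4]
grip_width: 0.295
grip_force: 39.4
```

```bash
python3 -c "from h import *;go(499.2,291,266,-0.3)"
```

```text
t23.0 d [579.   24.4  -1.6] rv [-0.002 -0.001  0.005] q6 -0.76
```

Converted, 305 mm / 600 = 0.5083, 265 mm / 600 = 0.4417.

Call:
run_rows(motion={"deltas": [[0.0417, 0.0017, 0, 0, 0, 0], [0.1083, 0.005, 0, 0, 0, 0], [0.175, 0.0067, 0, 0, 0, 0], [0.2417, 0.01, 0, 0, 0, 0], [0.3083, 0.0133, 0, 0, 0, 0], [0.375, 0.015, 0, 0, 0, 0], [0.4417, 0.0183, 0, 0, 0, 0], [0.5083, 0.0217, 0, 0, 0, 0]]})

```text
time_s: 23.8
eef_pos: [487.4, 18.4, 263.3]
ee_rot: [-0.001, 0.707, 0.707, -0.001]
force: [-0.0, -0.4, 0.0]
grip_width: 0.296
grip_force: 39.3
```

Call:
run_rows(motion={"deltas": [[0.0667, 0.0033, 0, 0, 0, 0], [0.1333, 0.005, 0, 0, 0, 0], [0.2, 0.0083, 0, 0, 0, 0], [0.2667, 0.0117, 0, 0, 0, 0], [0.3333, 0.0133, 0, 0, 0, 0], [0.3917, 0.0167, 0, 0, 0, 0], [0.4333, 0.0183, 0, 0, 0, 0], [0.4567, 0.0183, 0, 0, 0, 0]]})

```text
time_s: 24.6
eef_pos: [498.5, 292.3, 262.9]
ee_rot: [-0.001, 0.707, 0.708, -0.001]
force: [-0.4, -0.8, -0.2]
grip_width: 0.29
grip_force: 39.3
```

Call:
run_rows(motion={"deltas": [[0, 0, 0, 0, 0, 0], [0, 0, 0, 0, 0, 0], [0, 0, 0, 0, 0, 0]]})

```text
time_s: 24.9
eef_pos: [499.3, 289.5, 264.8]
ee_rot: [-0.0, 0.708, 0.707, -0.0]
force: [-0.9, -0.9, -0.8]
grip_width: 0.293
grip_force: 39.3
```

```bash
python3 -c "from h import *;go(499.2,291,105,-.3)"
```

```text
t24.9 d [  1.5  -0.  159.8] rv [-0.001  0.     0.004] q6 0.32
```

Converted, 158.5 mm / 600 = 0.2642, 158 mm / 600 = 0.2633.

Call:
run_rows(motion={"deltas": [[0.0017, 0, 0.0417, 0, 0, 0], [0.0017, 0, 0.1, 0, 0, 0], [0.0017, 0, 0.1583, 0, 0, 0], [0.0017, 0, 0.2167, 0, 0, 0], [0.0017, 0, 0.245, 0, 0, 0], [0.0017, 0, 0.2583, 0, 0, 0], [0.0017, 0, 0.2633, 0, 0, 0], [0.0017, 0, 0.2642, 0, 0, 0]]})

```text
time_s: 25.7
eef_pos: [499.6, 291.5, 107.2]
ee_rot: [0.0, 0.707, 0.707, 0.001]
force: [0.1, 0.5, -0.2]
grip_width: 0.296
grip_force: 39.4
```

Call:
run_rows(motion={"deltas": [[0, 0, 0.0008, 0, 0, 0], [0, 0, 0.0017, 0, 0, 0], [0, 0, 0.0017, 0, 0, 0], [0, 0, 0.0017, 0, 0, 0]]})

```text
time_s: 26.1
eef_pos: [499.2, 291.8, 105.8]
ee_rot: [0.0, 0.707, 0.707, 0.0]
force: [0.4, 0.6, -0.4]
grip_width: 0.294
grip_force: 39.4
```

Call:
run_rows(motion={"deltas": [[0, 0, 0.0008, 0, 0, 0], [0, 0, 0.0008, 0, 0, 0], [0, 0, 0.0008, 0, 0, 0]]})

```text
time_s: 26.4
eef_pos: [499.2, 291.8, 105.2]
ee_rot: [0.0, 0.707, 0.707, 0.0]
force: [-0.6, 0.0, 2.8]
grip_width: 0.295
grip_force: 39.5
```

Contact. Release and go for the low heel.

Call:
run_rows(motion={"deltas": [[0, 0, 0, 0, 0, 0], [0, 0, 0, 0, 0, 0], [0, 0, 0, 0, 0, 0], [0, 0, 0, 0, 0, 0], [0, 0, 0, 0, 0, 0], [0, 0, 0, 0, 0, 0], [0, 0, 0, 0, 0, 0]]}, jaw=1.0)

```text
time_s: 27.1
eef_pos: [499.1, 291.7, 105.0]
ee_rot: [0.0, 0.707, 0.707, 0.0]
force: [0.2, -1.4, 0.5]
grip_width: 0.998
grip_force: 0.0
```

Call:
run_rows(motion={"deltas": [[0, 0, -0.0167, 0, 0, 0], [0, 0, -0.0583, 0, 0, 0], [0, 0, -0.1167, 0, 0, 0], [0, 0, -0.175, 0, 0, 0], [0, 0, -0.2333, 0, 0, 0], [0, 0, -0.2583, 0, 0, 0], [0, 0, -0.2583, 0, 0, 0]]})

```text
time_s: 27.8
eef_pos: [499.6, 292.0, 263.0]
ee_rot: [0.001, 0.707, 0.707, 0.002]
force: [-0.1, 0.4, -0.4]
grip_width: 1.002
grip_force: 0.0
```

```bash
python3 -c "from h import *;go(472.8,-358.7,260,10)"
```

```text
t27.8 d [-650.7  -26.9    1.8] rv [ 0.005 -0.001 -0.174] q6 0.33
```

Converted, -355 mm / 600 = -0.5917, -310 mm / 600 = -0.5167.

Call:
run_rows(motion={"deltas": [[-0.0667, -0.0033, 0, 0, 0, 0], [-0.1417, -0.0067, 0, 0, 0, 0], [-0.2167, -0.0083, 0, 0, 0, 0], [-0.2917, -0.0117, 0, 0, 0, 0], [-0.3667, -0.015, 0, 0, 0, 0], [-0.4417, -0.0183, 0, 0, 0, 0], [-0.5167, -0.0217, 0, 0, 0, 0], [-0.5917, -0.025, 0, 0, 0, 0]]})

```text
time_s: 28.6
eef_pos: [483.4, -64.9, 259.2]
ee_rot: [-0.001, 0.707, 0.707, -0.0]
force: [1.8, 0.8, -0.5]
grip_width: 1.0
grip_force: 0.0
```

Call:
run_rows(motion={"deltas": [[-0.075, -0.0033, 0, 0, 0, -0.0064], [-0.15, -0.005, 0, 0, 0, -0.0159], [-0.225, -0.0083, 0, 0, 0, -0.0255], [-0.3, -0.0117, 0, 0, 0, -0.035], [-0.3667, -0.015, 0, 0, 0, -0.0446], [-0.425, -0.0183, 0, 0, 0, -0.0509], [-0.4667, -0.02, 0, 0, 0, -0.0554], [-0.4917, -0.02, 0, 0, 0, -0.0554]]})

```text
time_s: 29.4
eef_pos: [471.4, -360.0, 258.5]
ee_rot: [-0.001, 0.643, 0.765, 0.0]
force: [0.1, 1.0, 0.3]
grip_width: 0.998
grip_force: 0.0
```

Call:
run_rows(motion={"deltas": [[0, 0, 0, 0, 0, 0], [0, 0, 0, 0, 0, 0], [0, 0, 0, 0, 0, 0]]})

```text
time_s: 29.7
eef_pos: [472.2, -357.2, 259.7]
ee_rot: [-0.0, 0.643, 0.766, 0.0]
force: [-0.3, -0.2, -0.6]
grip_width: 0.997
grip_force: 0.0
```

Run:
```python
from h import *
go(472.8,-358.7,93,10)
p,d=cams.capture("top"); a=p[145:215,100:240,::-1]
cv2.imwrite("pics/c3.png",cv2.resize(a,(700,350)))
P=cloud("top",d).reshape(-1,3)
for y,h in((148,80),(220,85),(292,58)):
    Q=P[(np.hypot(P[:,0]-498,P[:,1]-y)<32)&(P[:,2]>h)]
    print(len(Q),Q[:,:2].mean(0),np.median(Q[:,2]))
```

```text
t29.7 d [ -1.7   0.3 166.7] rv [-0.    -0.001  0.   ] q6 -1.02
140 [496.64924449 147.80700132] 86.23223184789106
48 [499.56431602 219.55745493] 93.49598820351594
72 [499.61448069 293.59240675] 63.56613048135682
```

View pics/c3.png

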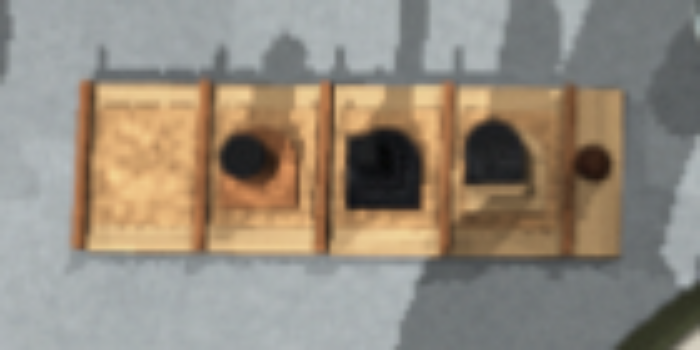

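The picture shows block, slim and round upright in bays 1-3 from the post at (592,162). Bay 4 at (145,165) is empty. Now the low heel.

Converted, 166.5 mm / 600 = 0.2775, 163 mm / 600 = 0.2717.

Call:
run_rows(motion={"deltas": [[-0.0017, 0, 0.0417, 0, 0, 0], [-0.0017, 0, 0.1, 0, 0, 0], [-0.0017, 0, 0.1583, 0, 0, 0], [-0.0017, 0, 0.2167, 0, 0, 0], [-0.0017, 0, 0.2533, 0, 0, 0], [-0.0017, 0, 0.2717, 0, 0, 0], [-0.0017, 0, 0.2775, 0, 0, 0], [-0.0017, 0, 0.2775, 0, 0, 0]]})

```text
time_s: 30.55
eef_pos: [472.6, -359.3, 94.2]
ee_rot: [0.0, 0.643, 0.766, -0.0]
force: [-0.4, -0.6, 1.3]
grip_width: 1.0
grip_force: 0.0
```

Call:
run_rows(motion={"deltas": [[0, 0, 0, 0, 0, 0], [0, 0, 0, 0, 0, 0], [0, 0, 0, 0, 0, 0], [0, 0, 0, 0, 0, 0], [0, 0, 0, 0, 0, 0], [0, 0, 0, 0, 0, 0], [0, 0, 0, 0, 0, 0], [0, 0, 0, 0, 0, 0]]}, jaw=0.0, grip_n=40)

```text
time_s: 31.35
eef_pos: [472.6, -359.6, 94.6]
ee_rot: [0.001, 0.643, 0.766, -0.0]
force: [-0.8, 1.2, 6.8]
grip_width: 0.552
grip_force: 41.6
```

Call:
run_rows(motion={"deltas": [[0, 0, 0, 0, 0, 0], [0, 0, 0, 0, 0, 0], [0, 0, 0, 0, 0, 0]]})

```text
time_s: 31.65
eef_pos: [472.6, -359.6, 94.6]
ee_rot: [0.001, 0.643, 0.766, -0.0]
force: [-1.0, 0.4, 6.9]
grip_width: 0.548
grip_force: 41.6
```

Converted, -167 mm / 600 = -0.2783, -165 mm / 600 = -0.275.

Call:
run_rows(motion={"deltas": [[0, 0, -0.025, 0, 0, 0], [0, 0, -0.0667, 0, 0, 0], [0, 0, -0.125, 0, 0, 0], [0, 0, -0.1833, 0, 0, 0], [0, 0, -0.2417, 0, 0, 0], [0, 0, -0.275, 0, 0, 0], [0, 0, -0.2783, 0, 0, 0], [0, 0, -0.2783, 0, 0, 0]]})

```text
time_s: 32.45
eef_pos: [472.1, -359.1, 260.4]
ee_rot: [-0.0, 0.643, 0.766, 0.0]
force: [-0.2, -0.4, -0.4]
grip_width: 0.549
grip_force: 41.6
```

```bash
python3 -c "from h import *;go(499.5,363,262,-0.3)"
```

```text
t32.5 d [706.4 152.   -1.5] rv [-0.    -0.     0.179] q6 -1.02
```

Converted, 300 mm / 600 = 0.5, 265 mm / 600 = 0.4417, 0.14 rad / 3.1416 = 0.0446.

Call:
run_rows(motion={"deltas": [[0.0417, 0.0083, 0, 0, 0, 0], [0.1083, 0.0233, 0, 0, 0, 0.0064], [0.175, 0.0367, 0, 0, 0, 0.0127], [0.2417, 0.0517, 0, 0, 0, 0.0191], [0.3083, 0.0667, 0, 0, 0, 0.0255], [0.375, 0.08, 0, 0, 0, 0.0318], [0.4417, 0.095, 0, 0, 0, 0.0382], [0.5, 0.1067, 0, 0, 0, 0.0446]]})

```text
time_s: 33.25
eef_pos: [482.7, -50.7, 259.0]
ee_rot: [-0.001, 0.695, 0.719, -0.001]
force: [0.3, -0.6, -1.1]
grip_width: 0.55
grip_force: 41.6
```

```bash
python3 -c "from h import *;go(499.5,363,262,-0.3)"
```

```text
t33.2 d [412.9  30.7  -2.5] rv [-0.003 -0.001  0.039] q6 -0.38
```

Converted, 315 mm / 600 = 0.525, 280 mm / 600 = 0.4667, 0.039 rad / 3.1416 = 0.0124.

Call:
run_rows(motion={"deltas": [[0.0667, 0.005, 0, 0, 0, 0.0032], [0.1333, 0.01, 0, 0, 0, 0.0064], [0.2, 0.015, 0, 0, 0, 0.0095], [0.2667, 0.02, 0, 0, 0, 0.0124], [0.3333, 0.025, 0, 0, 0, 0.0124], [0.4, 0.03, 0, 0, 0, 0.0124], [0.4667, 0.035, 0, 0, 0, 0.0124], [0.525, 0.0392, 0, 0, 0, 0.0124]]})

```text
time_s: 34.05
eef_pos: [495.4, 264.7, 258.7]
ee_rot: [-0.001, 0.709, 0.706, -0.001]
force: [0.5, -0.0, -0.7]
grip_width: 0.553
grip_force: 41.6
```

Call:
run_rows(motion={"deltas": [[0.0583, 0.0025, 0, 0, 0, 0], [0.1083, 0.005, 0, 0, 0, 0], [0.1417, 0.0067, 0, 0, 0, 0], [0.1583, 0.0083, 0, 0, 0, 0], [0.1633, 0.0083, 0, 0, 0, 0], [0.1633, 0.0083, 0, 0, 0, 0], [0.1633, 0.0083, 0, 0, 0, 0]]})

```text
time_s: 34.75
eef_pos: [501.8, 360.0, 260.3]
ee_rot: [-0.0, 0.709, 0.705, -0.0]
force: [1.2, 0.7, -1.6]
grip_width: 0.551
grip_force: 41.6
```

```bash
python3 -c "from h import *;go(499.5,363,95,-.3)"
```

```text
t34.8 d [  3.1  -2.2 165.3] rv [-0.     0.    -0.001] q6 0.44
```

Converted, 163.5 mm / 600 = 0.2725, 163 mm / 600 = 0.2717.

Call:
run_rows(motion={"deltas": [[0.0033, -0.0033, 0.0417, 0, 0, 0], [0.0033, -0.0033, 0.1, 0, 0, 0], [0.0033, -0.0033, 0.1583, 0, 0, 0], [0.0033, -0.0033, 0.2167, 0, 0, 0], [0.0033, -0.0033, 0.25, 0, 0, 0], [0.0033, -0.0033, 0.2667, 0, 0, 0], [0.0033, -0.0033, 0.2717, 0, 0, 0], [0.0033, -0.0033, 0.2725, 0, 0, 0]]})

```text
time_s: 35.55
eef_pos: [500.1, 362.7, 97.8]
ee_rot: [0.0, 0.709, 0.705, 0.001]
force: [0.7, -0.0, -1.0]
grip_width: 0.549
grip_force: 41.6
```

Call:
run_rows(motion={"deltas": [[0, 0, 0.0005, 0, 0, 0], [0, 0, 0.0005, 0, 0, 0], [0, 0, 0.0005, 0, 0, 0]]})

```text
time_s: 35.85
eef_pos: [499.9, 363.0, 97.4]
ee_rot: [0.0, 0.709, 0.705, 0.001]
force: [-0.7, -0.6, -0.7]
grip_width: 0.552
grip_force: 41.6
```

Call:
run_rows(motion={"deltas": [[0, 0, 0.0013, 0, 0, 0], [0, 0, 0.0013, 0, 0, 0], [0, 0, 0.0013, 0, 0, 0]]})

```text
time_s: 36.15
eef_pos: [499.7, 362.9, 95.9]
ee_rot: [0.0, 0.709, 0.705, -0.0]
force: [0.4, -0.0, -1.3]
grip_width: 0.548
grip_force: 41.6
```

Converted, 1.2 mm / 600 = 0.002, 0.8 mm / 600 = 0.0013.

Call:
run_rows(motion={"deltas": [[0, 0, 0.0013, 0, 0, 0], [0, 0, 0.002, 0, 0, 0], [0, 0, 0.002, 0, 0, 0], [0, 0, 0.002, 0, 0, 0]]})

```text
time_s: 36.55
eef_pos: [499.7, 362.9, 94.7]
ee_rot: [-0.0, 0.709, 0.705, -0.0]
force: [-0.4, -0.1, -1.1]
grip_width: 0.555
grip_force: 41.6
```

Converted, 0.5 mm / 600 = 0.0008.

Call:
run_rows(motion={"deltas": [[0, 0, 0.0008, 0, 0, 0], [0, 0, 0.0008, 0, 0, 0], [0, 0, 0.0008, 0, 0, 0]]})

```text
time_s: 36.85
eef_pos: [499.7, 362.9, 94.6]
ee_rot: [0.0, 0.709, 0.705, 0.0]
force: [-2.9, -1.3, 5.4]
grip_width: 0.553
grip_force: 42.4
```

Call:
run_rows(motion={"deltas": [[0, 0, 0, 0, 0, 0], [0, 0, 0, 0, 0, 0], [0, 0, 0, 0, 0, 0], [0, 0, 0, 0, 0, 0], [0, 0, 0, 0, 0, 0], [0, 0, 0, 0, 0, 0], [0, 0, 0, 0, 0, 0]]}, jaw=1.0)

```text
time_s: 37.55
eef_pos: [499.7, 362.9, 94.2]
ee_rot: [-0.0, 0.709, 0.705, 0.0]
force: [-0.3, 0.5, -0.3]
grip_width: 0.997
grip_force: 0.0
```

Call:
run_rows(motion={"deltas": [[0, 0, -0.0167, 0, 0, 0], [0, 0, -0.0583, 0, 0, 0], [0, 0, -0.1167, 0, 0, 0], [0, 0, -0.175, 0, 0, 0], [0, 0, -0.2333, 0, 0, 0], [0, 0, -0.2833, 0, 0, 0], [0, 0, -0.3, 0, 0, 0]]})

```text
time_s: 38.25
eef_pos: [500.1, 363.2, 278.3]
ee_rot: [0.001, 0.709, 0.705, 0.003]
force: [0.2, -0.1, -0.2]
grip_width: 1.004
grip_force: 0.0
```

Call:
run_rows(motion={"deltas": [[0, -0.05, 0, 0, 0, 0], [0, -0.1083, 0, 0, 0, 0], [0, -0.1667, 0, 0, 0, 0], [0, -0.225, 0, 0, 0, 0], [0, -0.2667, 0, 0, 0, 0], [0, -0.2917, 0, 0, 0, 0], [0, -0.2917, 0, 0, 0, 0], [0, -0.2917, 0, 0, 0, 0]]})

```text
time_s: 39.05
eef_pos: [325.3, 363.8, 274.1]
ee_rot: [0.0, 0.709, 0.705, 0.0]
force: [-0.1, -1.1, -0.3]
grip_width: 0.997
grip_force: 0.0
```

Run:
```python
from h import *
p,d=cams.capture("top"); a=p[140:240,100:400,::-1]
q,_=cams.capture("side")
cv2.imwrite("pics/c4.png",np.vstack([cv2.resize(a,(750,250)),cv2.resize(q[120:220,180:405,::-1],(750,333))]))
P=cloud("top",d).reshape(-1,3)
for y,h in((148,80),(220,85),(292,58),(363,40)):
    Q=P[(np.hypot(P[:,0]-498,P[:,1]-y)<32)&(P[:,2]>h)&(P[:,2]<110)]
    print(len(Q),Q[:,:2].mean(0),np.median(Q[:,2]))
```

```text
141 [496.45859853 147.80874585] 86.33452002555487
49 [499.36809599 219.35673756] 93.76445020777282
70 [499.8088567 293.5572818] 64.02913070041222
231 [497.61258642 362.68443395] 46.45627993647577
```

View pics/c4.png

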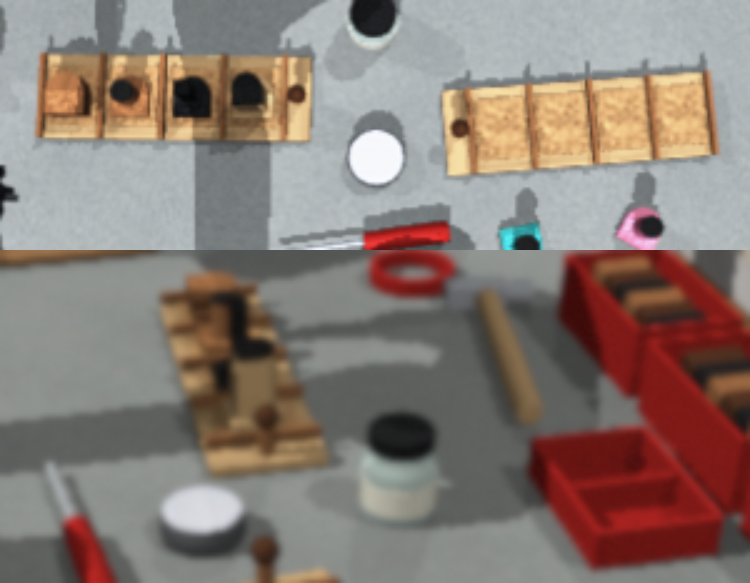

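All four heels stand in the finishing rack. From its post at (297,93) in the top half of the picture they are block, slim, round, low. Heights match the originals, the waiting rack is empty, and the look-alikes are untouched. Handing in.

```bash
python3 -c "
from rig import order
print(order.finish_job())"
```

```text
the job is handed in; nothing more can be done
None
```

All four heels now stand upright near the middle of their bays in the finishing rack, in queue order from its post (block, slim, round, low), and the job was handed in at about 39 s; no verdict was returned.

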